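# Sweep the walnut shells off the board into its scrap drawer

### The job

Two walnuts have been cracked on the raised white board. With your fingertips draw the scrap drawer under the board's right-hand end fully out to its stop, sweep all four half shells along the board and off that end into the drawer's tray, then push the drawer fully home. Sweep, do not pick up or carry the shells, and leave the nutcracker and the bowl of walnuts where they are.

Things in the scene. Friction and masses are not known exactly. Their poses are not given: they have to be found in the camera images.
- board: raised preparation board, fixed: flat white rimless top 230 mm (its x) by 280 mm (its y), 84 mm above the worktop, on a pale wooden frame. Origin: under its centre, on the worktop; x points roughly away from the robot, y to the robot's left, z up. The scrap drawer is under its -y (right-hand) end, whose edge is at y = -140 mm
- drawer (a joint): how far the scrap drawer is out along the board's -y, m: 0 home, 0.13 at its stop; 0.040 to 0.065 at the start; 1.5 N of friction, no spring. Its wooden front (228 mm wide, 12 mm thick, 6 to 58 mm above the worktop) has its inner face this far beyond the board's end: fingertips fit into the gap to draw it out, and push it in from outside
- drawer_front_top (a point): middle of the top edge of the drawer's front, halfway through its 12 mm thickness, 58 mm above the worktop; same axes as the board
- tray_floor (a point): centre of the inner floor of the drawer's open steel tray, 10 mm above the worktop, axes as the board; moves with the drawer. Inside, the tray is 204 mm (x) by 166 mm (y: from the front at -85 mm to the back wall at +81 mm); its rim is 45 mm above this floor. What is beyond the board's end is open from above, the rest stays under the board
- shell_1: half of a cracked walnut shell, a hollow brown dome 36 x 31 mm and 17 mm high, lying open side down on the board at the start, about 14 g; its origin is the middle of the shell, 8 mm above its rim, z points up out of the dome, x along its length. It slides when pushed and does not roll
- shell_2: half of a cracked walnut shell, a hollow brown dome 36 x 31 mm and 17 mm high, lying open side down on the board at the start, about 14 g; its origin is the middle of the shell, 8 mm above its rim, z points up out of the dome, x along its length. It slides when pushed and does not roll
- shell_3: half of a cracked walnut shell, a hollow brown dome 36 x 31 mm and 17 mm high, lying open side down on the board at the start, about 14 g; its origin is the middle of the shell, 8 mm above its rim, z points up out of the dome, x along its length. It slides when pushed and does not roll
- shell_4: half of a cracked walnut shell, a hollow brown dome 36 x 31 mm and 17 mm high, lying open side down on the board at the start, about 14 g; its origin is the middle of the shell, 8 mm above its rim, z points up out of the dome, x along its length. It slides when pushed and does not roll
- nutcracker: steel nutcracker, two arms joined at one end, 165 x 45 x 15 mm, lying across the left-hand end of the board; origin under its middle, x along its length, towards the joined end; leave it alone
- walnut_bowl: white bowl heaped with whole walnuts, 124 mm across and about 75 mm high, loose on the worktop to the right; origin under its centre; leave it alone
Not all that is in view belongs to the job. Leave any pink look-alike of the shell_2 alone. Leave any green look-alike of the shell_4 alone.

How it is judged:
By the outcome, as a careful person would: the job done as asked, in the order asked, and still so for the second after the job is handed in, with the robot touching nothing.
It also fails if it takes over 70 s, if anything falls off the work surface, if the arm or the gripper's body presses on something with over 40 N, if the wrist force passes 120 N, or if a joint passes its speed limit or range.

### The arm

A 6-joint arm with a two-finger parallel gripper is mounted at the origin on a cart in front of the work surface, level with it; the furniture and walls round the work are solid. World frame = base frame: x ahead of the robot, y to its left, z up, the work surface at z = 0. Lengths are in mm, angles in degrees, forces in N, time in s.
With the tool pointing down it reaches from about 300 to 875 mm from the base axis. Payload 6.4 kg.
Tool frame: the origin (TCP) lies on the centre line of the jaws, within the pads' length; the fingertips stand 8 mm ahead of it and the grasp point (between the pads) lies 11 mm behind it; z points along the fingers, y is the line along which they close (so a half turn about z gives the same grasp; the last joint's range is limited). The gripper opens to 88 mm and grips with 3 to 60 N. Pads are 18 mm wide; open, the fingers measure 123 mm over their backs; the gripper's body (75 mm by 187 mm) begins 45 mm behind the grasp point.
Start: joints at [55.273, 10.359, 92.074, -0, 77.567, -11.82], TCP at [223.8, 529.674, 246.714] pointing down, gripper open.
Joint ranges: [-171.53, 171.53], [-51.25, 118.39], [17.06, 147.69], [-65.23, 245.23], [0, 150.52], [-178.68, 178.68]. Speed limits (degrees/s): [147.25, 147.25, 172.46, 180, 180, 180].

### API

Orientations are given as a 3x3 rotation matrix whose columns are the frame's x, y, z axes.
In Python, from station import arm gives the robot as it stands.
- The arm moves only by the tool jog_arm, never from a script. Its argument "series" is a list of rows, each a list of 3 entries, a list of its own where there are three numbers: the shift along the tool's x, y, z in m, then the turn, a rotation vector about the tool's x, y, z in rad, then the finger opening in m, from 0 to 0.0881. In form: [[[tx, ty, tz], [rx, ry, rz], hand], ...]. A call has 1 to 10 rows; each row shifts and turns the commanded pose from where the row before left it, along the tool's axes as they then stand; what a row does not reach is not made up. A row lasts 1/10 s, in which the tool goes at most 50 mm and 8.59 degrees, less where a joint would pass 70% of its speed; a pose out of reach is approached as far as the arm can. A call with a gripper value outside its range is refused whole. The fingers move at their own pace and stop on an object; the grip force is fixed at half the most. Time passes only in rows, so rows that do not move let the fingers close. It gives the time, the measured TCP pose, the force, the opening and the grip force at its end, in the units of the state.
- arm.get_obs(): the state, without advancing time (a new reading comes with each control period).
- arm.snapshot(name): name is "scene" or "top" or "wrist"; returns a dict with "img" (480x640x3 uint8, red, green, blue), "intrinsics" (3x3 intrinsics, pixels), "dist" ([k1, k2, p1, p2, k3] as OpenCV has them; the pictures are not rectified), "T" (4x4, takes a point from camera to world coordinates). Camera axes: x right, y up, looking along -z (the intrinsics and any distortion apply to the point x, -y, -z); pixel columns grow to the right and rows downward; lengths in mm; the calibration is good to about 2 mm. A picture is of the moment at which its call begins. There is no depth.
- arm.job_done(): hands the job in; it is judged then, once.
Trained networks look in the newest picture that a camera, given by its name, has taken for a name from the list of things; names that differ only in an ending like _2 or _b are one class to them, and where a whole thing is asked for, a point or a joint stands for the part that bears it (a point fixed in the world has none). Each returns a list of dicts, best first, with "score" (0 to 1); they miss things now and then, are a little off and sometimes report something else, mostly with a low value. They report only what shows in the picture. A call takes as long as a camera call. They do not tell look-alikes from the thing itself.
- arm.spot_in(camera, name): "location" ([column, row] in pixels, amid what is visible of it).
- arm.pinpoint(camera, name): "location" ([column, row] in pixels: a listed point, or the origin of a listed thing).
The state is a dict: "t": time; "joint_pos": joint angles; "dq": joint speeds; "joint_efforts": joint torques, N m; "ee_pos": TCP position; "ee_rot": TCP orientation; "force": force on the tool from outside, world axes, zero at the start; "ft_torque": the same for the moment, N m; "opening": opening from 0.0 (shut) to 1.0 (fully open); "finger_force": force on a finger pad.
Only numpy, scipy, OpenCV 4.12 (cv2) and the standard library are available. Lean on these libraries where they do the work, as an engineer would, in place of code of your own. Each camera call takes 0.05 s, during which the arm holds its last target. There are 200 camera calls.

## Working session

There is one attempt and no reset: what is moved stays moved. The work goes in short steps, Python scripts to look and compute and a tool call to move; the robot and the scene stay as the last step left them, time stands still between calls to the robot, and variables do not carry over. Pictures are saved under pics/ and viewed, at most 10 in all, crops included, and the job is handed in when it is done.

Besides the shell and the picture viewer there is one more tool, called after "Request:" as a command line: name --argument value ..., lists and objects as JSON in quotes. jog_arm: Moves the arm, as the interface text tells. Its arguments: {"type":"object","properties":{"series":{"type":"array"}},"required":["series"]}

```bash
mkdir -p pics; ls; cat > h.py <<'E'
import numpy as np, cv2
from station import arm
def ray(s,uv):
    K=np.array(s["intrinsics"],float);d=np.array(s["dist"],float);T=np.array(s["T"])
    p=cv2.undistortPoints(np.array([[uv]],float),K,d)[0,0]
    v=T[:3,:3]@np.array([p[0],-p[1],-1]);return T[:3,3],v/np.linalg.norm(v)
def atz(s,uv,z):
    o,v=ray(s,uv);return o+v*(z-o[2])/v[2]
def tri(rs):
    A=0;b=0
    for o,v in rs:
        P=np.eye(3)-np.outer(v,v);A=A+P;b=b+P@o
    return np.linalg.solve(A,b)
def proj(s,X):
    T=np.array(s["T"]);c=T[:3,:3].T@(np.array(X,float)-T[:3,3])
    return cv2.projectPoints(np.array([[c[0],-c[1],-c[2]]]),np.zeros(3),np.zeros(3),np.array(s["intrinsics"],float),np.array(s["dist"],float))[0].ravel()
E
python3 - <<'E'
from h import *
np.set_printoptions(precision=1,suppress=True)
S={}
for c in ["scene","top"]:
    s=S[c]=arm.snapshot(c);cv2.imwrite(f"pics/{c}0.png",s["img"][:,:,::-1])
    print(c,np.array(s["T"])[:3,3])
    for n,z in [("board",0),("drawer_front_top",58),("tray_floor",10),("shell_1",92),("nutcracker",84),("walnut_bowl",0)]:
        for d in arm.pinpoint(c,n): print(n,np.round(d["location"]),round(d["score"],2),atz(s,d["location"],z))
print(arm.get_obs())
E
```

```text
pics
scene [-233.7  440.7  547.7]
board [287. 296.] 0.6 [517.2 -27.9   0. ]
shell_1 [185. 312.] 0.6 [442.1 208.9  92. ]
shell_1 [172. 337.] 0.6 [390.2 249.8  92. ]
shell_1 [284. 258.] 0.58 [507.7 -18.7  92. ]
shell_1 [283. 249.] 0.56 [541.7 -36.7  92. ]
shell_1 [332. 257.] 0.54 [460.6 -97.2  92. ]
shell_1 [273. 241.] 0.53 [585.3 -39.7  92. ]
shell_1 [238. 271.] 0.48 [512.4  77.5  92. ]
nutcracker [235. 271.] 0.7 [528.8  76.6  84. ]
walnut_bowl [453. 254.] 0.86 [ 455.6 -451.     0. ]
walnut_bowl [269. 241.] 0.24 [ 757.7 -130.3    0. ]
top [ 438.4 -118.3 1020.2]
board [276. 253.] 0.73 [513.7 -22.7   0. ]
drawer_front_top [364. 253.] 0.8 [ 504.5 -218.4   58. ]
tray_floor [225. 242.] 0.3 [538.2  89.5  10. ]
shell_1 [279. 213.] 0.78 [589.3 -38.8  92. ]
shell_1 [170. 256.] 0.75 [504.7 186.5  92. ]
shell_1 [190. 232.] 0.71 [552.6 146.4  92. ]
shell_1 [309. 267.] 0.69 [475.5 -99.4  92. ]
shell_1 [269. 255.] 0.68 [502.2 -17.   92. ]
shell_1 [275. 236.] 0.51 [540.8 -30.7  92. ]
nutcracker [226. 243.] 0.82 [530.2  73.7  84. ]
nutcracker [277. 238.] 0.65 [538.2 -33.1  84. ]
walnut_bowl [466. 273.] 0.6 [ 459.6 -455.5    0. ]
{'t': 0.7, 'joint_pos': array([ 55.3,  10.4,  92.1,  -0. ,  77.6, -11.8]), 'dq': array([-0.1, -0.1,  0. ,  0.1, -0. ,  0.1]), 'joint_efforts': array([ -0. , -43.4, -34.2,   0.1,   0. ,   0. ]), 'ee_pos': array([223.8, 529.7, 246.7]), 'ee_rot': array([[-0.9,  0.4,  0. ],
       [ 0.4,  0.9,  0. ],
       [-0. ,  0. , -1. ]]), 'force': array([ 0.2, -0.3, -0.7]), 'ft_torque': array([-0., -0., -0.]), 'finger_force': 0.0, 'opening': 0.9984297967626224}
```

```bash
python3 -c "
import cv2,numpy as np
cv2.imwrite('pics/both.png',cv2.resize(np.vstack([cv2.imread('pics/scene0.png'),cv2.imread('pics/top0.png')])[:, :],(400,600)))"
```

```text
(no output)
```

View pics/top0.png

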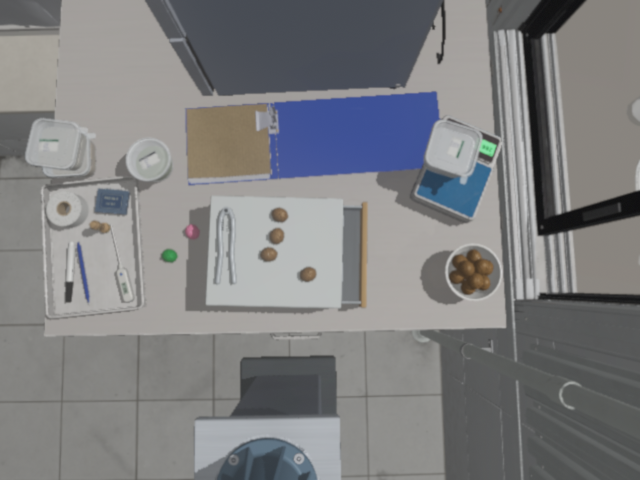

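View pics/scene0.png

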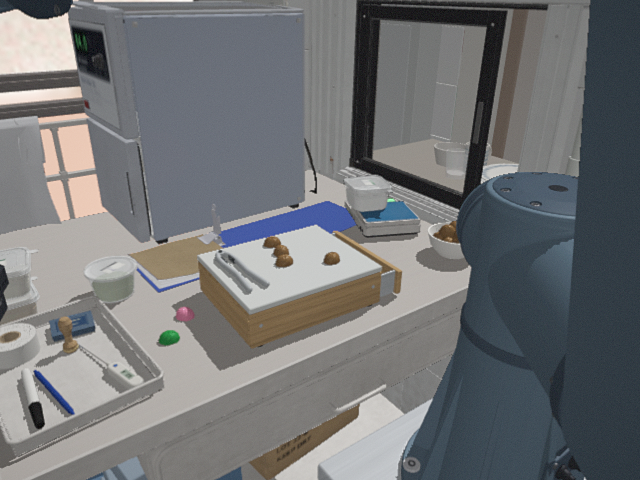

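The top view shows four brown shells on the board at (279,214), (276,236), (269,254) and (308,274). The pink (191,231) and green (170,256) look-alikes lie on the worktop left of the board, so the brown ones are the shells meant. The drawer front is at about column 364. The bowl is at (473,272).

```bash
python3 - <<'E'
from h import *
np.set_printoptions(precision=1,suppress=True)
S={c:arm.snapshot(c) for c in["scene","top"]}
t=[[279,213.5],[275.5,236],[269,254.5],[308.5,273.5]];sc=[[273,241.5],[282,250.5],[284.5,259.5],[332,257.5]]
for a,b in zip(t,sc):print("shell",tri([ray(S["top"],a),ray(S["scene"],b)]))
s=S["top"];g=cv2.cvtColor(s["img"],cv2.COLOR_RGB2GRAY)
# board top: white mask
hsv=cv2.cvtColor(s["img"],cv2.COLOR_RGB2HSV)
m=((hsv[...,2]>205)&(hsv[...,1]<14)).astype(np.uint8);m[:190]=0;m[315:]=0;m[:,:200]=0;m[:,350:]=0
m=cv2.morphologyEx(m,cv2.MORPH_CLOSE,np.ones((15,15)));
c=max(cv2.findContours(m,0,1)[0],key=cv2.contourArea)
W=np.array([atz(s,p[0],84)[:2] for p in c.astype(float)],np.float32)
r=cv2.minAreaRect(W);print("board",r,cv2.boxPoints(r))
o=((hsv[...,0]<22)&(hsv[...,1]>90)&(hsv[...,2]>100)).astype(np.uint8);o[:,:355]=0;o[:,375:]=0;o[:195]=0;o[312:]=0
c=max(cv2.findContours(o,0,1)[0],key=cv2.contourArea)
W=np.array([atz(s,p[0],58)[:2] for p in c.astype(float)],np.float32);r=cv2.minAreaRect(W);print("front",r,cv2.boxPoints(r))
cv2.imwrite("pics/crop.png",cv2.resize(s["img"][185:320,160:385,::-1],None,fx=3.5,fy=3.5,interpolation=cv2.INTER_CUBIC))
o=arm.get_obs();print(o["ee_rot"])
E
```

```text
shell [588.1 -40.1  90.1]
shell [540.9 -32.4  91.3]
shell [503.8 -17.1  91.7]
shell [463.  -98.5  89.8]Traceback (most recent call last):
  File "<stdin>", line 11, in <module>
ValueError: max() iterable argument is empty
```

```bash
python3 - <<'E'
from h import *
np.set_printoptions(precision=3,suppress=True)
s=arm.snapshot("top");im=s["img"]
print(im[220,300],im[200,180],im[260,353],im[250,364],im[250,366],im[250,362])
cv2.imwrite("pics/crop.png",cv2.resize(im[185:320,160:385,::-1],None,fx=3.5,fy=3.5,interpolation=cv2.INTER_CUBIC))
ref=im[220,300].astype(int)
m=(np.abs(im.astype(int)-ref).max(2)<10).astype(np.uint8);m[:190]=0;m[315:]=0;m[:,:200]=0;m[:,350:]=0
m=cv2.morphologyEx(m,cv2.MORPH_CLOSE,np.ones((15,15)))
def fit(m,z):
    c=max(cv2.findContours(m,0,1)[0],key=cv2.contourArea)
    W=np.array([atz(s,p[0],z)[:2] for p in c.astype(float)],np.float32);r=cv2.minAreaRect(W);print(r,cv2.boxPoints(r).round(1).tolist())
fit(m,84)
ref=im[250,364].astype(int)
o=(np.abs(im.astype(int)-ref).max(2)<35).astype(np.uint8);o[:,:355]=0;o[:,375:]=0;o[:195]=0;o[312:]=0
fit(o,58)
print(arm.get_obs()["ee_rot"])
E
```

```text
[184 187 186] [163 159 156] [112 115 117] [165 140 105] [167 148 122] [137 116  89]
((512.0208129882812, -29.829055786132812), (276.49896240234375, 224.9088897705078), 87.65612030029297) [[394.0, -163.39999389648438], [618.7000122070312, -172.60000610351562], [630.0, 103.69999694824219], [405.29998779296875, 112.9000015258789]]
((503.7404479980469, -211.7975311279297), (23.411502838134766, 225.95799255371094), 87.47708892822266) [[390.3999938964844, -218.5], [616.0999755859375, -228.5], [617.0999755859375, -205.10000610351562], [391.3999938964844, -195.10000610351562]]
[[-0.921  0.389  0.   ]
 [ 0.389  0.921 -0.   ]
 [-0.     0.    -1.   ]]
```

View pics/crop.png

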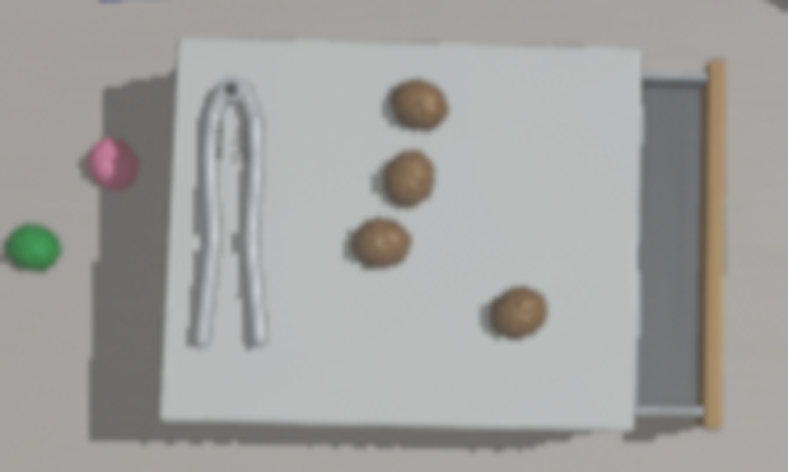

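The crop confirms it: four brown half shells lie on the white board, the nutcracker is at the left end, and the drawer front is at crop column 713. In board coordinates the shells are about A(76,-7), B(29,-1), C(-8,13) and D(-47,-70), and the drawer is about 40 mm out. I'll turn the tool to the board axes first, then move over the gap.

Request:
jog_arm --series '[[[0,0,0],[0,0,0.135],0.088],[[0,0,0],[0,0,0.135],0.088],[[0,0,0],[0,0,0.135],0.088],[[0,0,0],[0,0,0.135],0.088],[[0,0,0],[0,0,0.135],0.088],[[0,0,0],[0,0,0.135],0.088],[[0,0,0],[0,0,0.135],0.088],[[0,0,0],[0,0,0.135],0.088],[[0,0,0],[0,0,0.133],0.088]]'

```text
t: 1.75
ee_pos: [223.8, 529.7, 246.7]
ee_rot: [[0.048, 0.999, 0.0], [0.999, -0.048, 0.0], [0.0, 0.0, -1.0]]
force: [-0.1, -0.3, 0.1]
opening: 0.993
finger_force: 0.0
```

Request:
jog_arm --series '[[[-0.044,0.0194,0],[0,0,0],0.088],[[-0.044,0.0194,0],[0,0,0],0.088],[[-0.044,0.0194,0],[0,0,0],0.088],[[-0.044,0.0194,0],[0,0,0],0.088],[[-0.044,0.0194,0],[0,0,0],0.088],[[-0.044,0.0194,0],[0,0,0],0.088],[[-0.044,0.0194,0],[0,0,0],0.088],[[-0.044,0.0194,0],[0,0,0],0.088],[[-0.044,0.0194,0],[0,0,0],0.088],[[-0.044,0.0194,0],[0,0,0],0.088]]'

```text
t: 2.75
ee_pos: [399.6, 80.0, 247.2]
ee_rot: [[0.042, 0.999, 0.001], [0.999, -0.042, 0.0], [0.0, 0.001, -1.0]]
force: [1.4, 0.5, -1.2]
opening: 0.999
finger_force: 0.0
```

Request:
jog_arm --series '[[[-0.044,0.0194,0],[0,0,0],0.088],[[-0.044,0.0194,0],[0,0,0],0.088],[[-0.044,0.0194,0],[0,0,0],0.088],[[-0.044,0.0194,0],[0,0,0],0.088],[[-0.044,0.0194,0],[0,0,0],0.088],[[-0.044,0.0194,0],[0,0,0],0.088],[[0,0,0],[0,0,0],0.088],[[0,0,0],[0,0,0],0.088]]'

```text
t: 3.55
ee_pos: [504.1, -187.4, 246.1]
ee_rot: [[0.044, 0.999, -0.001], [0.999, -0.044, 0.001], [0.001, -0.001, -1.0]]
force: [0.6, 0.3, 0.9]
opening: 1.0
finger_force: 0.0
```

```bash
cat >> h.py <<'E'
BX=np.array([.99915,-.0411]);BY=np.array([.0411,.99915]);BO=np.array([512,-30.])
def tob(p): p=np.array(p)[:2]-BO;return np.array([p@BX,p@BY])
E
python3 - <<'E'
from h import *
np.set_printoptions(precision=3,suppress=True)
o=arm.get_obs();print(o["t"],o["ee_pos"],o["ee_rot"],tob(o["ee_pos"]),o["joint_pos"],o["force"])
s=arm.snapshot("wrist");print(np.array(s["T"]));cv2.imwrite("pics/w1.png",s["img"][:,:,::-1])
for n,z in [("drawer_front_top",58),("board",0),("shell_1",92)]:
  for d in arm.pinpoint("wrist",n): print(n,d["location"],d["score"],tob(atz(s,d["location"],z)))
E
```

```text
3.55 [ 504.105 -187.383  246.128] [[ 0.044  0.999 -0.001]
 [ 0.999 -0.044  0.001]
 [ 0.001 -0.001 -1.   ]] [  -1.42  -157.574] [-33.053   5.687  97.408   0.017  76.99  -30.533] [0.631 0.297 0.919]
[[   0.999    0.042    0.012  507.536]
 [  -0.044    0.961    0.274 -116.467]
 [  -0.      -0.274    0.962  385.829]
 [   0.       0.       0.       1.   ]]
drawer_front_top [317.7, 248.0] 0.92 [   0.189 -189.202]
drawer_front_top [359.7, 3.0] 0.44 [33.073  9.962]
board [314.8, 37.5] 0.91 [-2.046 -1.542]
shell_1 [256.3, 107.9] 0.9 [-45.49  -69.203]
shell_1 [426.3, 11.1] 0.86 [76.331 -5.076]
shell_1 [359.4, 2.1] 0.79 [29.325  0.508]
```

View pics/w1.png

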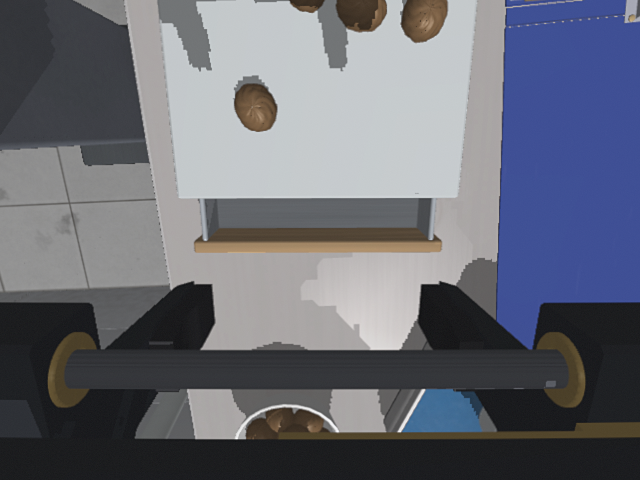

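The wrist view shows the drawer front's top edge at row ~240 and the board's end at row ~197. Shells D (256,108), A (425,15) and B (360,8) show here and agree with the first fix, and C is at the top edge.

```bash
python3 - <<'E'
from h import *
np.set_printoptions(precision=1,suppress=True)
s=arm.snapshot("wrist")
for p in [(180,198),(320,198),(459,197)]: print(tob(atz(s,p,84)))
for p in [(200,239),(320,227),(320,238),(437,238)]: print(tob(atz(s,p,58)))
g=s["img"].astype(int)
for r in list(range(192,202))+list(range(222,256)): print(r,g[r,320],tob(atz(s,(320,r),84 if r<205 else 58))[1].round(1))
E
```

```text
[-112.3 -136.7]
[   2.1 -136.6]
[ 115.7 -135.6]
[-107.3 -179. ]
[   2.5 -167.6]
[   2.5 -178. ]
[ 109.6 -177.9]
192 [197 202 205] -131.7
193 [196 201 204] -132.5
194 [197 202 205] -133.3
195 [198 202 206] -134.2
196 [198 202 205] -135.0
197 [198 203 206] -135.8
198 [206 211 213] -136.6
199 [206 211 214] -137.4
200 [131 134 137] -138.3
201 [ 93  96 100] -139.1
222 [ 96 100 103] -163.0
223 [ 99 102 105] -163.9
224 [ 98 101 105] -164.8
225 [ 97 100 103] -165.8
226 [ 98 101 105] -166.7
227 [100 102 108] -167.6
228 [ 96  99 103] -168.6
229 [85 79 75] -169.5
230 [80 67 52] -170.4
231 [83 69 54] -171.4
232 [83 71 56] -172.3
233 [82 68 53] -173.2
234 [80 68 54] -174.2
235 [84 72 56] -175.1
236 [84 71 56] -176.1
237 [80 68 53] -177.0
238 [78 66 52] -178.0
239 [80 68 54] -178.9
240 [80 67 52] -179.9
241 [79 68 53] -180.8
242 [90 76 58] -181.8
243 [112  93  71] -182.7
244 [143 119  92] -183.7
245 [163 136 103] -184.7
246 [162 136 103] -185.6
247 [160 134 101] -186.6
248 [165 138 104] -187.6
249 [170 142 106] -188.5
250 [173 143 108] -189.5
251 [177 146 110] -190.5
252 [177 147 109] -191.4
253 [168 141 109] -192.4
254 [152 141 132] -193.4
255 [169 166 167] -194.3
```

Gap in board coordinates: board end at -138, front's inner face at -182.5. Aim at -160.5 and TCP z of 43.

Request:
jog_arm --series '[[[-0.003,0.002,0.04],[0,0,0],0.088],[[0,0,0.04],[0,0,0],0.088],[[0,0,0.04],[0,0,0],0.088],[[0,0,0.03],[0,0,0],0.088],[[0,0,0.03],[0,0,0],0.088],[[0,0,0.023],[0,0,0],0.088],[[0,0,0],[0,0,0],0.088]]'

```text
t: 4.5
ee_pos: [504.0, -187.5, 40.9]
ee_rot: [[0.041, 0.999, -0.005], [0.999, -0.041, 0.003], [0.003, -0.005, -1.0]]
force: [-1.1, -0.0, -0.5]
opening: 0.997
finger_force: 0.0
```

Request:
jog_arm --series '[[[-0.01,0,0],[0,0,0],0.088],[[-0.012,0,0],[0,0,0],0.088],[[-0.012,0,0],[0,0,0],0.088],[[-0.012,0,0],[0,0,0],0.088],[[-0.012,0,0],[0,0,0],0.088],[[-0.012,0,0],[0,0,0],0.088],[[-0.01,0,0],[0,0,0],0.088],[[-0.01,0,0],[0,0,0],0.088],[[0,0,0],[0,0,0],0.088]]'

```text
t: 5.4
ee_pos: [502.4, -281.5, 43.8]
ee_rot: [[0.043, 0.999, 0.0], [0.999, -0.043, -0.001], [-0.001, 0.0, -1.0]]
force: [0.6, 0.4, 0.4]
opening: 0.998
finger_force: 0.0
```

Request:
jog_arm --series '[[[-0.005,0,0],[0,0,0],0.088],[[-0.004,0,0],[0,0,0],0.088],[[-0.004,0,0],[0,0,0],0.088],[[0,0,0],[0,0,0],0.088]]'

```text
t: 5.8
ee_pos: [501.7, -288.2, 43.3]
ee_rot: [[0.041, 0.999, -0.002], [0.999, -0.041, 0.008], [0.008, -0.002, -1.0]]
force: [-0.3, 18.2, 9.3]
opening: 0.996
finger_force: 8.8
```

The drawer is at its stop: 18 N back, with the fingers 129.5 mm beyond the board's end. I'll back off, rise, and move behind shell A.

Request:
jog_arm --series '[[[0.015,0,0],[0,0,0],0.088],[[0,0,-0.04],[0,0,0],0.05],[[0,0,-0.04],[0,0,0],0.014],[[0,0,-0.04],[0,0,0],0.014],[[0.04,0.011,0],[0,0,0],0.014],[[0.04,0.011,0],[0,0,0],0.014],[[0.04,0.011,0],[0,0,0],0.014],[[0.04,0.011,0],[0,0,0],0.014],[[0.04,0.011,0],[0,0,0],0.014],[[0.04,0.011,0],[0,0,0],0.014]]'

```text
t: 6.8
ee_pos: [578.8, -39.0, 163.8]
ee_rot: [[0.042, 0.999, 0.0], [0.999, -0.042, -0.001], [-0.001, 0.0, -1.0]]
force: [0.6, -0.5, -0.8]
opening: 0.205
finger_force: 0.0
```

Request:
jog_arm --series '[[[0.04,0.011,0],[0,0,0],0.014],[[0,0,0],[0,0,0],0.014],[[0,0,0],[0,0,0],0.014]]'

```text
t: 7.1
ee_pos: [591.1, -0.4, 163.5]
ee_rot: [[0.039, 0.999, -0.0], [0.999, -0.039, -0.001], [-0.001, -0.0, -1.0]]
force: [-0.0, -0.3, 0.0]
opening: 0.16
finger_force: 0.0
```

```bash
python3 - <<'E'
from h import *
np.set_printoptions(precision=1,suppress=True)
o=arm.get_obs();print(o["t"],o["ee_pos"],tob(o["ee_pos"]),o["opening"]*88)
s=arm.snapshot("top")
for n,z in [("drawer_front_top",58),("shell_1",92)]:
  for d in arm.pinpoint("top",n): print(n,d["location"],round(d["score"],2),tob(atz(s,d["location"],z)))
E
```

```text
7.1 [591.1  -0.4 163.5] [77.8 32.8] 14.107072850982991
drawer_front_top [223.3, 244.3] 0.46 [ 12.7 114.6]
drawer_front_top [269.3, 253.2] 0.27 [-4.1 15.2]
shell_1 [307.3, 273.1] 0.79 [-45.6 -68.1]
shell_1 [192.4, 229.9] 0.69 [ 38.3 172.9]
shell_1 [275.5, 234.5] 0.64 [32.8 -0. ]
shell_1 [276.5, 213.2] 0.63 [77.5 -0.6]
shell_1 [269.0, 250.4] 0.57 [-0.6 12.3]
```

Request:
jog_arm --series '[[[0,0,0.03],[0,0,0],0.014],[[0,0,0.025],[0,0,0],0.014],[[0,0,0.012],[0,0,0],0.014],[[0,0,0],[0,0,0],0.014],[[0,0,0],[0,0,0],0.014]]'

```text
t: 7.75
ee_pos: [591.6, -2.0, 97.4]
ee_rot: [[0.043, 0.999, 0.001], [0.999, -0.043, -0.0], [-0.0, 0.001, -1.0]]
force: [-0.3, -0.0, 0.2]
opening: 0.162
finger_force: 0.0
```

Request:
jog_arm --series '[[[-0.012,0,0.0015],[0,0,0],0.014],[[-0.015,0,0],[0,0,0],0.014],[[-0.018,0,0],[0,0,0],0.014],[[-0.018,-0.001,0],[0,0,0],0.014],[[-0.02,-0.002,0],[0,0,0],0.014],[[-0.02,-0.002,0],[0,0,0],0.014],[[-0.02,-0.002,0],[0,0,0],0.014],[[-0.02,-0.002,0],[0,0,0],0.014],[[-0.02,-0.002,0],[0,0,0],0.014],[[-0.02,-0.002,0],[0,0,0],0.014]]'

```text
t: 8.75
ee_pos: [570.5, -186.0, 96.2]
ee_rot: [[0.043, 0.999, 0.001], [0.999, -0.043, -0.001], [-0.001, 0.001, -1.0]]
force: [0.6, -0.1, -0.1]
opening: 0.161
finger_force: 0.0
```

```bash
python3 - <<'E'
from h import *
np.set_printoptions(precision=1,suppress=True)
o=arm.get_obs();print(o["t"],o["ee_pos"],tob(o["ee_pos"]),o["opening"]*88,o["force"])
A=arm.snapshot("top");B=arm.snapshot("wrist")
for c,s in (("top",A),("wrist",B)):
  for d in arm.pinpoint(c,"shell_1"): print(c,d["location"],round(d["score"],2),tob(atz(s,d["location"],92)))
cv2.imwrite("pics/w2.png",B["img"][:,:,::-1])
E
```

```text
8.75 [ 570.5 -186.    96.2] [  64.8 -153.4] 14.19688686991993 [ 0.6 -0.1 -0.1]
top [166.1, 251.5] 0.71 [ -7.9 225. ]
top [271.1, 255.7] 0.6 [-11.5   7.5]
top [275.7, 237.0] 0.55 [27.5 -0.6]
top [190.7, 231.7] 0.5 [ 34.4 176.3]
wrist [3.6, 84.9] 0.82 [-47.4 -68.4]
wrist [218.5, 288.7] 0.7 [  24.5 -148.1]
wrist [318.7, 325.1] 0.61 [  66.2 -165.2]
```

View pics/w2.png

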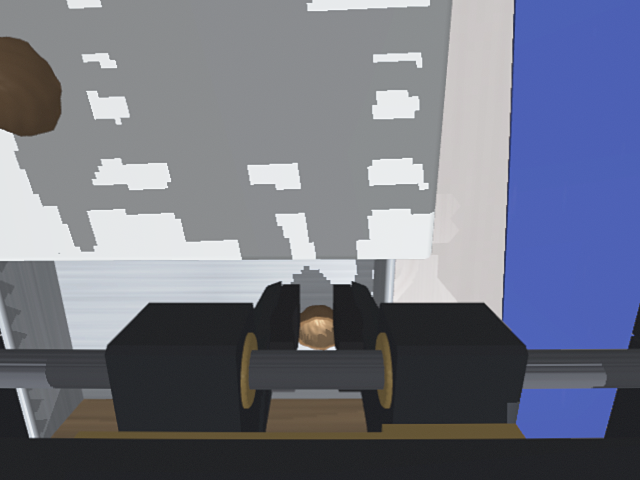

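Shell A is off the end, seen between the fingers over the tray at (319,325). Shell B is next.

Request:
jog_arm --series '[[[0,0,-0.035],[0,0,0],0.014],[[0.04,-0.007,0],[0,0,0],0.014],[[0.04,-0.007,0],[0,0,0],0.014],[[0.04,-0.007,0],[0,0,0],0.014],[[0.04,-0.007,0],[0,0,0],0.014],[[0.04,-0.007,0],[0,0,0],0.014],[[0,0,0],[0,0,0],0.014],[[0,0,0.02],[0,0,0],0.014],[[0,0,0.015],[0,0,0],0.014],[[0,0,0],[0,0,0],0.014]]'

```text
t: 9.95
ee_pos: [542.9, 17.8, 93.5]
ee_rot: [[0.042, 0.999, -0.003], [0.999, -0.042, 0.001], [0.0, -0.003, -1.0]]
force: [0.3, -0.3, 0.7]
opening: 0.156
finger_force: 0.0
```

Request:
jog_arm --series '[[[-0.012,0.003,0],[0,0,0],0.014],[[-0.018,0,0],[0,0,0],0.014],[[-0.018,0,0],[0,0,0],0.014],[[-0.02,0,0],[0,0,0],0.014],[[-0.022,0,0],[0,0,0],0.014],[[-0.022,0,0],[0,0,0],0.014],[[-0.022,0,0],[0,0,0],0.014],[[-0.022,0,0],[0,0,0],0.014],[[-0.022,0,0],[0,0,0],0.014],[[-0.022,0,0],[0,0,0],0.014]]'

```text
t: 10.95
ee_pos: [538.5, -184.7, 95.9]
ee_rot: [[0.043, 0.999, 0.001], [0.999, -0.043, -0.001], [-0.001, 0.001, -1.0]]
force: [0.2, 0.3, 0.5]
opening: 0.157
finger_force: 0.0
```

```bash
cat > look.py <<'E'
from h import *
import sys
np.set_printoptions(precision=1,suppress=True)
o=arm.get_obs();print(o["t"],o["ee_pos"],tob(o["ee_pos"]),o["opening"]*88,o["force"])
A=arm.snapshot("top");B=arm.snapshot("wrist")
for c,s in (("top",A),("wrist",B)):
  for d in arm.pinpoint(c,"shell_1"): print(c,d["location"],round(d["score"],2),tob(atz(s,d["location"],92)))
cv2.imwrite(f"pics/{sys.argv[1]}.png",np.hstack([cv2.resize(B["img"],(400,300)),cv2.resize(A["img"][190:310,200:380],(400,300))])[:,:,::-1])
E
python3 look.py b
```

```text
10.95 [ 538.5 -184.7   95.9] [  32.8 -153.5] 13.851236095722866 [0.2 0.3 0.5]
top [191.7, 228.4] 0.73 [ 41.4 174.6]
top [168.1, 253.4] 0.65 [-11.8 220.6]
top [269.5, 252.8] 0.64 [-5.6 11.1]
wrist [88.4, 83.7] 0.7 [-48.  -68.6]
wrist [316.7, 323.8] 0.62 [  33.7 -164.8]
```

View pics/b.png

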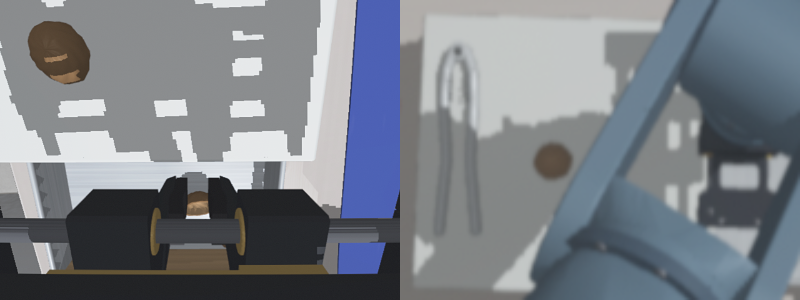

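Shell B is off the end, C is unmoved at about (-7,12), and D is next.

Request:
jog_arm --series '[[[0,0,-0.035],[0,0,0],0.014],[[0.032,-0.02,0],[0,0,0],0.014],[[0.032,-0.02,0],[0,0,0],0.014],[[0.032,-0.02,0],[0,0,0],0.014],[[0.032,-0.02,0],[0,0,0],0.014],[[0,0,0],[0,0,0],0.014],[[0,0,0.02],[0,0,0],0.014],[[0,0,0.015],[0,0,0],0.014],[[0,0,0],[0,0,0],0.014]]'

```text
t: 12.05
ee_pos: [462.9, -50.3, 93.8]
ee_rot: [[0.041, 0.999, -0.003], [0.999, -0.041, 0.001], [0.001, -0.003, -1.0]]
force: [0.1, -0.7, -0.0]
opening: 0.156
finger_force: 0.0
```

Request:
jog_arm --series '[[[-0.012,0,0],[0,0,0],0.014],[[-0.016,0,0],[0,0,0],0.014],[[-0.016,0,0],[0,0,0],0.014],[[-0.02,0.001,0],[0,0,0],0.014],[[-0.02,0.001,0],[0,0,0],0.014],[[-0.02,0.001,0],[0,0,0],0.014],[[-0.02,0.001,0],[0,0,0],0.014]]'

```text
t: 12.75
ee_pos: [463.4, -177.3, 96.5]
ee_rot: [[0.042, 0.999, 0.002], [0.999, -0.042, -0.001], [-0.001, 0.002, -1.0]]
force: [0.4, 0.1, 1.2]
opening: 0.157
finger_force: 0.0
```

```bash
python3 look.py d
```

```text
12.75 [ 463.4 -177.3   96.5] [ -42.5 -149.2] 13.850695644945064 [0.4 0.1 1.2]
top [389.3, 225.0] 0.69 [  58.3 -236.4]
top [269.1, 253.9] 0.61 [-7.9 11.8]
top [167.6, 254.0] 0.59 [-13.  221.6]
top [391.2, 241.8] 0.52 [  23.2 -240.6]
top [191.9, 229.9] 0.51 [ 38.3 174. ]
wrist [310.0, 320.6] 0.84 [ -44.2 -158.9]
```

Request:
jog_arm --series '[[[-0.01,0,0],[0,0,0],0.014],[[0,0,-0.035],[0,0,0],0.014],[[0.041,0.007,0],[0,0,0],0.014],[[0.041,0.007,0],[0,0,0],0.014],[[0.041,0.007,0],[0,0,0],0.014],[[0.041,0.007,0],[0,0,0],0.014],[[0.041,0.007,0],[0,0,0],0.014],[[0,0,0],[0,0,0],0.014],[[0,0,0.02],[0,0,0],0.014],[[0,0,0.015],[0,0,0],0.014]]'

```text
t: 13.95
ee_pos: [506.1, 18.4, 95.0]
ee_rot: [[0.04, 0.999, 0.001], [0.999, -0.04, -0.001], [-0.0, 0.001, -1.0]]
force: [-0.3, 0.5, -0.5]
opening: 0.156
finger_force: 0.0
```

```bash
python3 look.py c0
```

```text
13.95 [506.1  18.4  95. ] [-7.9 48.2] 13.771251271768977 [-0.3  0.5 -0.5]
top [390.7, 227.3] 0.68 [  53.5 -239.3]
top [391.7, 242.3] 0.66 [  22.1 -241.6]
top [267.2, 252.0] 0.63 [-4.  15.9]
top [388.6, 276.5] 0.58 [ -48.8 -235.6]
wrist [319.8, 383.0] 0.81 [-7.7 13. ]
```

Three shells are in the tray at board x of 53, 22 and -49. C is straight ahead of the fingers.

Request:
jog_arm --series '[[[-0.012,0,0],[0,0,0],0.014],[[-0.018,0,0],[0,0,0],0.014],[[-0.018,0,0],[0,0,0],0.014],[[-0.02,0,0],[0,0,0],0.014],[[-0.022,0,0],[0,0,0],0.014],[[-0.022,0,0],[0,0,0],0.014],[[-0.022,0,0],[0,0,0],0.014],[[-0.022,0,0],[0,0,0],0.014],[[-0.022,0,0],[0,0,0],0.014],[[-0.024,0,0],[0,0,0],0.014]]'

```text
t: 15.15
ee_pos: [497.5, -185.6, 96.3]
ee_rot: [[0.042, 0.999, 0.001], [0.999, -0.042, -0.001], [-0.001, 0.001, -1.0]]
force: [0.8, 0.6, -0.5]
opening: 0.159
finger_force: 0.0
```

Request:
jog_arm --series '[[[0,0,0],[0,0,0],0.014],[[0,0,-0.04],[0,0,0],0.014],[[0,0,-0.03],[0,0,0],0.014],[[-0.04,0.002,0],[0,0,0],0.014],[[-0.04,0.002,0],[0,0,0],0.014],[[-0.04,0.002,0],[0,0,0],0.014],[[-0.03,0.002,0],[0,0,0],0.014],[[0,0,0],[0,0,0],0.014]]'

```text
t: 15.95
ee_pos: [498.8, -337.5, 166.1]
ee_rot: [[0.045, 0.999, 0.001], [0.999, -0.045, -0.002], [-0.002, 0.001, -1.0]]
force: [-0.5, 0.2, -0.3]
opening: 0.159
finger_force: 0.0
```

```bash
python3 look.py c1
```

```text
15.95 [ 498.8 -337.5  166.1] [  -0.5 -307.8] 13.950559792677911 [-0.5  0.2 -0.3]
top [385.8, 242.8] 0.74 [  20.8 -229.3]
top [191.6, 229.8] 0.69 [ 38.5 174.6]
top [392.5, 260.1] 0.65 [ -14.8 -243.5]
top [169.1, 254.4] 0.62 [-13.8 218.4]
top [389.1, 277.3] 0.53 [ -50.4 -236.7]
top [390.5, 227.9] 0.46 [  52.2 -238.9]
wrist [408.6, 144.0] 0.88 [  51.2 -241.2]
wrist [298.0, 154.8] 0.77 [ -10.2 -246.9]
wrist [362.2, 149.0] 0.76 [  25.5 -243.9]
wrist [248.5, 147.1] 0.7 [ -37.6 -242.6]
```

View pics/c1.png

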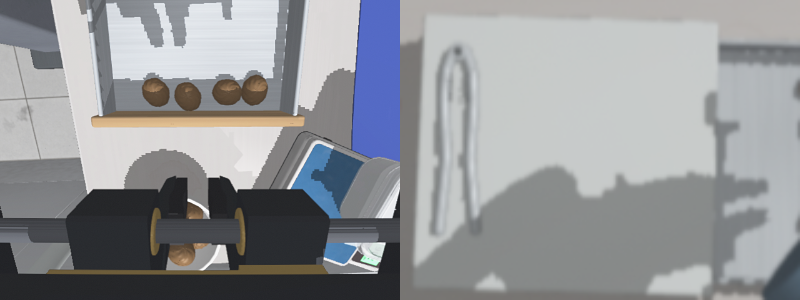

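All four shells lie in the tray near the front: (155,92), (187,96), (227,92) and (255,90) in the left picture. The board is clear apart from the nutcracker. Now I'll go down outside the front and push it home.

Request:
jog_arm --series '[[[0,0,0.04],[0,0,0],0.014],[[0,0,0.04],[0,0,0],0.014],[[0,0,0.03],[0,0,0],0.014],[[0,0,0.014],[0,0,0],0.014],[[0,0,0],[0,0,0],0.014]]'

```text
t: 16.65
ee_pos: [498.3, -331.6, 39.4]
ee_rot: [[0.041, 0.999, -0.003], [0.999, -0.041, 0.003], [0.003, -0.003, -1.0]]
force: [0.1, 1.3, -0.5]
opening: 0.162
finger_force: 0.0
```

Request:
jog_arm --series '[[[0.006,0,0],[0,0,0],0.014],[[0.008,0,0],[0,0,0],0.014],[[0.01,0,0],[0,0,0],0.014],[[0.012,0,0],[0,0,0],0.014],[[0.014,0,0],[0,0,0],0.014],[[0.014,0,0],[0,0,0],0.014],[[0.014,0,0],[0,0,0],0.014],[[0.014,0,0],[0,0,0],0.014],[[0.014,0,0],[0,0,0],0.014],[[0.014,0,0],[0,0,0],0.014]]'

```text
t: 17.65
ee_pos: [504.2, -212.4, 41.2]
ee_rot: [[0.042, 0.999, -0.0], [0.999, -0.042, 0.0], [0.0, -0.0, -1.0]]
force: [0.6, -2.4, 2.7]
opening: 0.158
finger_force: 1.2
```

Request:
jog_arm --series '[[[0.01,0,0],[0,0,0],0.014],[[0.008,0,0],[0,0,0],0.014],[[0.006,0,0],[0,0,0],0.014],[[0,0,0],[0,0,0],0.014]]'

```text
t: 18.05
ee_pos: [504.9, -191.1, 41.0]
ee_rot: [[0.041, 0.999, -0.001], [0.999, -0.041, -0.003], [-0.003, -0.0, -1.0]]
force: [-1.1, -9.1, -2.2]
opening: 0.16
finger_force: 4.6
```

Request:
jog_arm --series '[[[0.003,0,0],[0,0,0],0.014],[[0.002,0,0],[0,0,0],0.014],[[0,0,0],[0,0,0],0.014],[[0,0,0],[0,0,0],0.014]]'

```text
t: 18.45
ee_pos: [505.0, -191.0, 41.2]
ee_rot: [[0.042, 0.999, -0.0], [0.999, -0.042, -0.01], [-0.01, 0.0, -1.0]]
force: [-4.1, -28.0, -9.8]
opening: 0.158
finger_force: 14.1
```

It's home: 28 N, with no further travel. Back off and rise clear.

Request:
jog_arm --series '[[[-0.01,0,0],[0,0,0],0.014],[[-0.025,0,0],[0,0,0],0.014],[[-0.02,0,0],[0,0,0],0.014],[[0,0,-0.04],[0,0,0],0.014],[[0,0,-0.05],[0,0,0],0.014],[[0,0,-0.05],[0,0,0],0.014],[[0,0,-0.05],[0,0,0],0.014],[[0,0,0],[0,0,0],0.014]]'

```text
t: 19.25
ee_pos: [506.3, -241.6, 239.1]
ee_rot: [[0.042, 0.999, 0.01], [0.999, -0.042, -0.007], [-0.007, 0.01, -1.0]]
force: [1.1, -0.5, 0.5]
opening: 0.158
finger_force: 0.0
```

```bash
python3 look.py e
```

```text
19.25 [ 506.3 -241.6  239.1] [   3.  -211.6] 13.867025624303713 [ 1.1 -0.5  0.5]
top [192.8, 231.5] 0.62 [ 35.  171.9]
top [166.2, 252.2] 0.43 [ -9.4 224.7]
top [223.9, 243.5] 0.29 [ 11.5 106.1]
```

View pics/e.png

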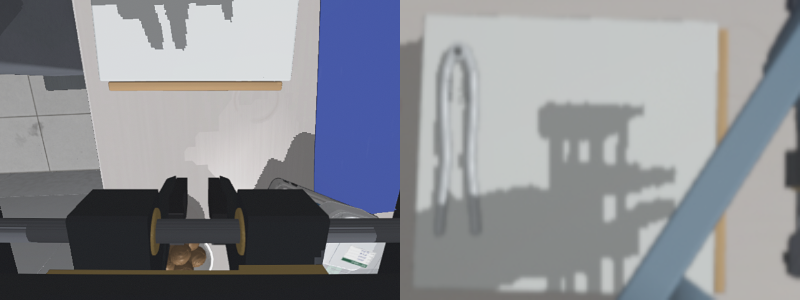

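The drawer front is flush with the board's end (left picture, row 86). The board is clear apart from the nutcracker, which hasn't moved, and the bowl is in place.

```bash
python3 -c "
from station import arm
print(arm.job_done())"
```

```text
the job is handed in; nothing more can be done
None
```

The job is handed in: I drew the drawer out to its stop, swept all four half shells into the tray and pushed the drawer home, in about 19 s of robot time, without touching the nutcracker or bowl.

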